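Park the rubber roller against its stop and change over the supply

ROBOT

A 6-joint arm with a two-finger parallel gripper is mounted at the origin on the work surface. World frame = base frame: x ahead of the robot, y to its left, z up, the work surface at z = 0. Lengths are in m, angles in rad, forces in N, time in s.
With the tool pointing down it reaches from about 0.3 to 0.95 m from the base axis. Payload 3.1 kg.
Tool frame: the origin (TCP) lies on the centre line of the jaws, within the pads' length; the fingertips stand 8 mm ahead of it and the grasp point (between the pads) lies 11 mm behind it; x points along the fingers, y is the direction in which the jaws open and shut, and the axes are right-handed (so a half turn about x gives the same grasp; the last joint's range is limited). The gripper opens to 85 mm and grips with 20 to 120 N. Pads are 22 mm wide; open, the fingers measure 114 mm over their backs; the gripper's body (76 mm by 85 mm) begins 54 mm behind the grasp point. The pads swing forward as they close: fully open they stand 13 mm farther back than shut.
Start: joints at [1.13, 0.308, 1.634, -0, 1.2, -0.07], TCP at [0.227, 0.583, 0.239] pointing down, gripper open.
Joint ranges: [-3.06, 3.06], [-0.79, 1.96], [0.05, 2.63], [-1.19, 4.34], [0.05, 2.64], [-2.94, 2.94]. Speed limits (rad/s): [2.79, 2.79, 3.14, 3.14, 3.14, 3.14].

INTERFACE

Orientations are given as a rotation vector (axis times angle).
In Python, from plant import * gives the robot as it stands. The module is installed in compiled form; this text tells all that it offers.
- The arm moves only by the shell command python3 -m pendant 'ROWS'. ROWS is a JSON object of lists of equal length, an entry for each row: "delta_rot": the turn, a rotation vector about the tool's x, y, z in degrees, a list of three; "xyz": the shift along the tool's x, y, z in mm, a list of three; "jaw": the closure, from 0 (fully open) to 1 (shut). A call has 1 to 8 rows; each row shifts and turns the commanded pose from where the row before left it, along the tool's axes as they then stand; what a row does not reach is not made up. A row lasts 1/8 s, in which the tool goes at most 62.5 mm and 10.7 degrees, less where a joint would pass 70% of its speed; a pose out of reach is approached as far as the arm can. A call with a gripper value outside its range is refused whole. The fingers move at their own pace and stop on an object; the grip force is fixed at half the most. Time passes only in rows, so rows that do not move let the fingers close. It gives the time, the measured TCP pose, the force and the opening at its end, in the units of the state.
- sense(): the state, without advancing time (a new reading comes with each control period).
- grab_frame(name): name is "scene" or "top"; returns (picture, depth): 400x640x3 uint8, red, green, blue; 400x640 float32, m along the optical axis (not along the pixel's ray), 0 where there is no reading.
- camera_model(name): a dict with "camera_matrix" (3x3 intrinsics, pixels), "dist_coeffs" ([k1, k2, p1, p2, k3] as OpenCV has them; the pictures are not rectified), "origin" and "attitude" of the camera in the world. Camera axes: x right, y down, z forward; pixel columns grow to the right and rows downward; lengths in m; the calibration is good to about 2 mm. A picture is of the moment at which its call begins. camera_model takes no time and is no camera call.
- sign_off(): hands the job in, once; it reports no verdict.
The state is a dict: "time": time; "joint_positions": joint angles; "joint_vel": joint speeds; "joint_torque": joint torques, N m; "ee_pos": TCP position; "eef_rot": TCP orientation; "wrist_force": force on the tool from outside, world axes, zero at the start; "torque": the same for the moment, N m; "gripper_width": finger opening in m.
Only numpy, scipy, OpenCV 4.12 (cv2) and the standard library are available. Lean on these libraries where they do the work, as an engineer would, in place of code of your own. Each camera call takes 0.05 s, during which the arm holds its last target.

TASK

Park the rubber-covered roller: with your palm or the flat of your nearly shut fingertips lying on top of it, never shoving it from behind or gripping it, roll it gently along the roller rest, over the low sill, until it lies in the pocket right against the upright stop along its whole length. Then, with the roller parked, move the changeover switch from the side it leans to now to upright (off), leave it there for about two seconds, and then move it on as far as it goes to the other side. Press only lightly, without knocking its soft sleeve, never let the roller run away, leave the other things on the bench where they are, and take your hand away at the end.

Things in the scene. Friction and masses are not known exactly. Their poses are not given: they have to be found in the camera images.
- roller: Lying cylinder with black rubber sleeve, 80 mm in diameter, 120 mm long, steel journals sticking out 14 mm at both ends; 0.4 to 0.8 kg. Origin: its centre, 52 mm above the table as it lies on the rest. x: its axis, level; y and z turn as it rolls. Slight rolling resistance; let go at 0.1 m/s it coasts about 15 mm. Moved by a hand on top that does not slip, its centre goes half as far as the hand.
- rest: Fixed roller rest: aluminium plate, 220 mm (x) by 330 mm (y, from -170 to +160), 12 mm thick, flat on the table; origin on the table. The roller starts on its -y half, axis roughly along x, and is rolled along +y. Parked, the roller touches the stop: centre at y = 70 mm, 52 mm above the table, axis along x.
- sill (a point): Crest of the sill across the plate, at y = 53 mm of the rest: a steel ridge rounded to 6 mm radius, 200 mm long (x), 2.5 mm above the plate. The roller touches it first with its centre 15 mm before the crest and is lifted 2.5 mm (its top 94.5 mm above the table) as it passes over; then it drops back into the pocket.
- stop_face (a point): Middle of the top edge of the stop's face, at y = 110 mm of the rest, 62 mm above the table: a dark steel bar, 200 mm long (x) and 14 mm thick, its face towards -y. Behind it, to y = 154 mm and lower than it, two gussets and a black sensor head.
- selector: Fixed selector housing: grey box 90 mm (x) by 110 mm (y) by 70 mm high, the changeover switch in the middle of its top. Origin: centre of its underside. The lever swings towards its -y and +y about a pivot 70 mm above the table. It may stand on either side of the rest; on the other side stands a plain box of the same size without a lever.
- switch_knob (a point): Centre of the black ball knob (28 mm in diameter) at the end of the switch lever, a steel rod 12 mm thick; it is 85 mm from the pivot, so 155 mm over the table when upright.
- switch (a joint): Angle of the changeover switch lever, rad: 0 is upright (off), -0.6 is its end stop towards the selector's -y, +0.6 its end stop towards the selector's +y. It starts at about -0.5. It stays where it is left; stiff, about 1.8 N sideways at the knob moves it.
- spare_core: Bystander: a plain steel tube standing upright, 52 mm in diameter and 110 mm high. Origin: centre of its underside.
- tape_roll: Bystander: a brown tape roll lying flat, 100 mm in diameter and 48 mm high. Origin: centre of its underside.
- bottle: Bystander: a clear bottle standing, 62 mm in diameter and 190 mm high. Origin: centre of its underside.
- carton: Bystander: a closed white carton, 100 by 130 by 60 mm high. Origin: centre of its underside.
- mug: Bystander: a white mug, 80 mm in diameter and 90 mm high. Origin: centre of its underside.
- driver: Bystander: a black-handled screwdriver lying on the table. Origin: under it at its middle.

How it is judged:
On the way, in this order (a step that is already met when the one before it is completed fails the run):
1. the roller lies parked in the pocket against the stop, the switch not yet moved (y of roller in the frame of rest between 0.0655 and 0.073 m and x of roller in the frame of rest between -0.04 and 0.04 m and z of roller in the frame of rest between 0.049 and 0.0545 m and angle between the x axis of roller and the x axis of rest, either way round below 0.05 rad and value of joint switch below -0.35 rad), for 0.3 s.
2. the switch stands upright (off, within 0.2 rad) for at least a second, the roller parked (y of roller in the frame of rest between 0.0655 and 0.073 m and x of roller in the frame of rest between -0.04 and 0.04 m and z of roller in the frame of rest between 0.049 and 0.0545 m and angle between the x axis of roller and the x axis of rest, either way round below 0.05 rad and value of joint switch between -0.2 and 0.2 rad), for 1 s.
3. the switch is over on the other side (y of roller in the frame of rest between 0.0655 and 0.073 m and x of roller in the frame of rest between -0.04 and 0.04 m and z of roller in the frame of rest between 0.049 and 0.0545 m and angle between the x axis of roller and the x axis of rest, either way round below 0.05 rad and value of joint switch above 0.45 rad), for 0.2 s.
At the end, for the whole second after the job is handed in: The roller rests in the pocket between sill and stop (its centre within 4.5 mm of touching the stop, within 40 mm sideways of the middle of the rest, on the plate, its axis within 0.05 rad of the stop), still, and the switch is at least 0.45 rad over to its other side (all of step 3 and linear speed of roller below 0.02 m/s).
It fails at once if the roller is touched by the hand low down (fingers beside or behind it, well below its top) instead of on top (contact force between the fingers and roller above 1 N and height (world z) of the grasp point below 0.085 m).
It fails at once if the hand presses the roller's soft sleeve with more than 80 N (a hard knock) (contact force between the fingers and roller above 80 N).
It fails at once if the roller runs away (faster than 0.3 m/s) (linear speed of roller above 0.3 m/s).
It fails at once if a bystander is moved by more than 30 mm (distance of any of spare_core, tape_roll, bottle, carton, mug, driver from where it was at the start of the episode above 0.03 m).
It also fails if it takes over 72 s, if anything falls off the work surface, if the arm or the gripper's body presses on something with over 40 N, if the wrist force passes 120 N, or if a joint passes its speed limit or range.

## Working session

There is one attempt and no reset: what is moved stays moved. The work goes in short steps, Python scripts to look and compute and a shell command to move; the robot and the scene stay as the last step left them, time stands still between calls to the robot, and variables do not carry over. Pictures are saved under pics/ and viewed, and the job is handed in when it is done.

```bash
mkdir -p pics; python3 - <<'E'
from plant import *
import cv2, numpy as np
s=sense(); print({k:np.round(v,3).tolist() for k,v in s.items()})
for n in ("scene","top"):
    p,d=grab_frame(n); cv2.imwrite(f"pics/{n}0.png",p[:,:,::-1]); np.save(f"{n}_d.npy",d); np.save(f"{n}_p.npy",p)
    m=camera_model(n); print(n,m)
E
```

```text
{'time': 0.0, 'joint_positions': [1.13, 0.309, 1.635, 0.0, 1.2, -0.07], 'joint_vel': [-0.002, -0.001, -0.001, 0.001, 0.0, -0.0], 'joint_torque': [-0.002, -41.526, -27.666, -0.0, 0.01, -0.0], 'ee_pos': [0.226, 0.582, 0.238], 'eef_rot': [0.289, 1.552, -0.293], 'wrist_force': [0.029, -0.977, 0.173], 'torque': [0.008, 0.025, 0.039], 'gripper_width': 0.085}
scene {'camera_matrix': array([[491.94050648,   0.        , 315.28204879],
       [  0.        , 491.94050648, 194.49194249],
       [  0.        ,   0.        ,   1.        ]]), 'dist_coeffs': array([-0.0262716,  0.       ,  0.       ,  0.       ,  0.       ]), 'origin': array([ 1.33119306, -0.42107803,  0.96274929]), 'attitude': array([-2.07146035, -1.23481831,  0.50390672])}
top {'camera_matrix': array([[378.62952986,   0.        , 319.44854622],
       [  0.        , 378.62952986, 201.35581432],
       [  0.        ,   0.        ,   1.        ]]), 'dist_coeffs': array([-0.03911426,  0.        ,  0.        ,  0.        ,  0.        ]), 'origin': array([0.42035844, 0.00874946, 1.21070255]), 'attitude': array([-2.16818057,  2.11166683, -0.18831833])}
```

View pics/scene0.png

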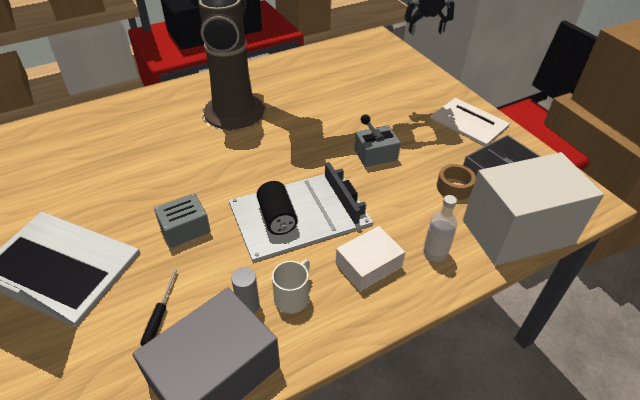

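View pics/top0.png

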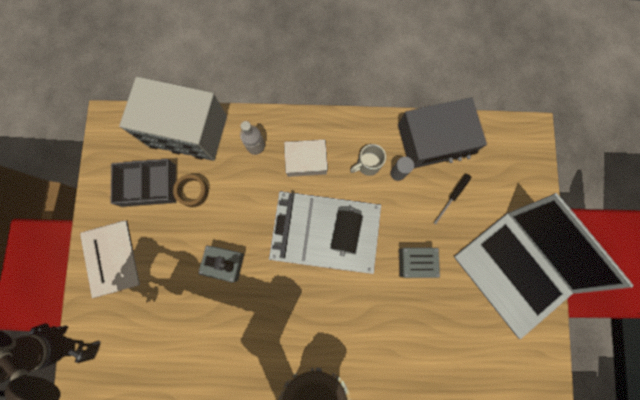

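The top view has the rest (plate about x 272–380, y 193–272), the roller at (347,229), the stop bar at about x 282, the selector at (221,262) and the plain box at (419,262). In the scene view the knob is at (366,119). I'll zoom in for the measurements.

```bash
cat > h.py <<'E'
from plant import *
import cv2, numpy as np
from scipy.spatial.transform import Rotation as R
def rays(n,px):
    m=camera_model(n)
    u=cv2.undistortPoints(np.array(px,float).reshape(-1,1,2),m["camera_matrix"],m["dist_coeffs"]).reshape(-1,2)
    return m["origin"],np.c_[u,np.ones(len(u))]@R.from_rotvec(m["attitude"]).as_matrix().T
def onplane(n,px,z):
    o,d=rays(n,px); return o+d*((z-o[2])/d[:,2])[:,None]
def cloud(n,dep):
    v,u=np.mgrid[0:400,0:640]; o,d=rays(n,np.c_[u.ravel(),v.ravel()])
    return (o+d*dep.reshape(-1,1)).reshape(400,640,3)
def twoview(pa,pb):
    o1,d1=rays("top",[pa]);o2,d2=rays("scene",[pb]);d1=d1[0];d2=d2[0]
    t=np.linalg.lstsq(np.c_[d1,-d2],o2-o1,rcond=None)[0]
    a=o1+d1*t[0];b=o2+d2*t[1];return (a+b)/2,np.linalg.norm(a-b)
E
python3 - <<'E'
from h import *
p=cv2.imread("pics/top0.png"); cv2.imwrite("pics/topz.png",cv2.resize(p[180:290,190:390],None,fx=4,fy=4,interpolation=cv2.INTER_CUBIC))
p=cv2.imread("pics/scene0.png"); cv2.imwrite("pics/scz.png",cv2.resize(p[100:270,220:420],None,fx=3.5,fy=3.5,interpolation=cv2.INTER_CUBIC))
for n in("top","scene"):
    c=cloud(n,np.load(n+"_d.npy")); np.save(n+"_c.npy",c)
    z=c[...,2]
    print(n)
    # roller top pts
    box=(c[...,0]>.25)&(c[...,0]<.65)&(c[...,1]>-.2)&(c[...,1]<.2)
    for lo,hi in((.086,.1),(.007,.018),(.055,.068)):
        q=c[box&(z>lo)&(z<hi)]; print(lo,len(q),q.min(0) if len(q) else 0,q.max(0) if len(q) else 0,np.median(q,0) if len(q) else 0)
E
```

```text
top
0.086 576 [ 0.45869078 -0.1174581   0.08600041] [ 0.58063331 -0.05293058  0.09818885] [ 0.51981491 -0.08510203  0.09043689]
0.007 5381 [ 0.25186093 -0.1970213   0.00701234] [0.64797966 0.16547125 0.01798771] [ 0.51416935 -0.012078    0.01250254]
0.055 416 [ 0.4365678  -0.13260654  0.05500649] [0.63588881 0.11645531 0.06775478] [0.52962338 0.09479458 0.06227299]
scene
0.086 446 [ 0.46108078 -0.11443931  0.08601215] [ 0.58235512 -0.05931778  0.09340542] [ 0.52382007 -0.08617112  0.08879705]
0.007 5117 [ 0.39749694 -0.19586743  0.00700265] [0.64997808 0.14983167 0.01799975] [ 0.55283834 -0.01688121  0.01021607]
0.055 538 [ 0.43977995 -0.13235697  0.05502625] [0.63851934 0.11800445 0.06790722] [0.56578595 0.08940857 0.06014385]
```

View pics/topz.png

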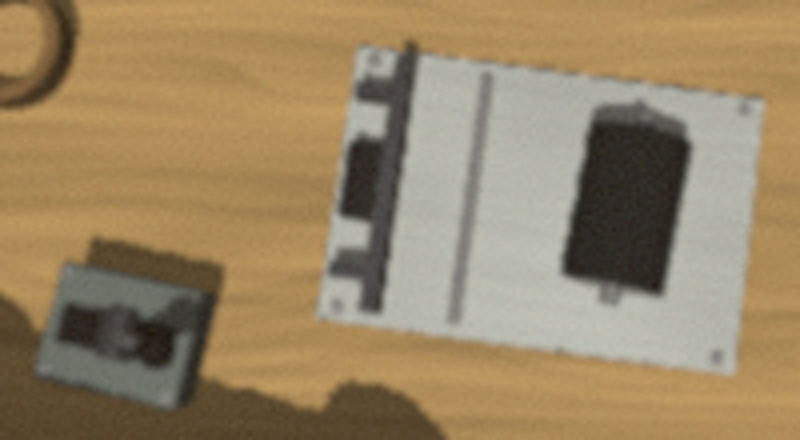

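View pics/scz.png

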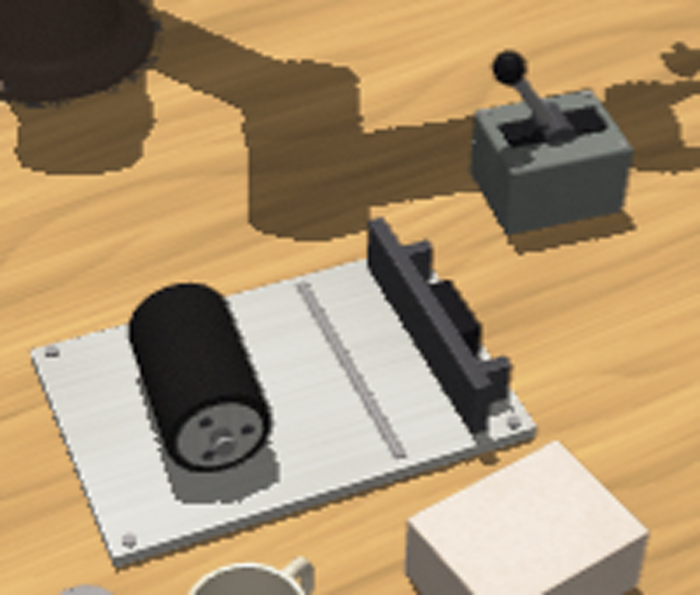

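```bash
python3 - <<'E'
from h import *
z2=lambda a,s,o:(np.array(a,float)+.5)/s-.5+np.array(o)
T=lambda a:z2(a,4,(190,180)); S=lambda a:z2(a,3.5,(220,100))
ct=onplane("top",T([(358,47),(765,97),(735,374),(318,318)]),.012); print("corn top\n",ct.round(4))
cs=onplane("scene",S([(33,350),(115,557),(533,432),(0,0)]),.012)[:3]; print("corn sc (x-y- side..)\n",cs.round(4))
def rest(c):  # c: (+x,+y),(+x,-y),(-x,-y),(-x,+y)
    yv=(c[0]+c[3]-c[1]-c[2])[:2]; xv=(c[0]+c[1]-c[2]-c[3])[:2]
    return np.arctan2(-yv[0],yv[1]),np.arctan2(xv[1],xv[0]),np.linalg.norm(yv)/2,np.linalg.norm(xv)/2,c.mean(0)
print(rest(ct))
print("sill", onplane("top",T([(487,73),(455,322)]),.0145).round(4), onplane("scene",S([(305,287),(400,455)]),.0145).round(4))
print("stop face top edge",onplane("top",T([(415,50),(380,310)]),.062).round(4), onplane("scene",S([(370,232),(470,403)]),.062).round(4))
# stop top & roller line fits using depth
for n in("top","scene"):
    c=np.load(n+"_c.npy"); p=np.load(n+"_p.npy").astype(int); z=c[...,2]
    dark=p.sum(2)<(130 if n=="scene" else 160)
    m=(c[...,0]>.4)&(c[...,0]<.62)&(c[...,1]>-.14)&(c[...,1]<-.03)&(z>.04)&dark
    q=c[m]; vx=cv2.fitLine(q[:,:2].astype(np.float32)[q[:,2]>.08],cv2.DIST_HUBER,0,.01,.01).ravel()
    print(n,"roller",len(q),vx.round(4),q.min(0),q.max(0))
    if n=="top":
        mm=m.astype(np.uint8); cn=max(cv2.findContours(mm,0,2)[0],key=cv2.contourArea); print(cv2.minAreaRect(cn), cv2.boxPoints(cv2.minAreaRect(cn)))
    # cylinder fit: axis horizontal, r=.04
    from scipy.optimize import least_squares
    def f(t):
        a,y0,z0=t; d=(q[:,0]-.52)*-np.sin(a)+(q[:,1]-y0)*np.cos(a); return np.hypot(d,q[:,2]-z0)-.04
    r=least_squares(f,[0,-.085,.052],loss="soft_l1",f_scale=.002); print("cyl",r.x.round(4),np.abs(r.fun).mean())
# knob
p=np.load("scene_p.npy").astype(int)
print("knob",twoview(T((155,345)),S((509,69))))
c=np.load("scene_c.npy"); 
m=(c[...,0]>.3)&(c[...,0]<.5)&(c[...,1]>.17)&(c[...,1]<.4)&(c[...,2]>.04)&(c[...,2]<.2)
q=c[m]; k=q[q[:,2]>.12]; print("knob pts",k.mean(0),k.max(0),k.min(0))
c=np.load("top_c.npy"); m=(c[...,0]>.3)&(c[...,0]<.5)&(c[...,1]>.17)&(c[...,1]<.4)&(c[...,2]>.06)&(c[...,2]<.08)
q=c[m][:,:2].astype(np.float32); print("sel",cv2.minAreaRect(q))
print("sel top corners",onplane("top",T([(67,262),(215,293),(183,408),(35,377)]),.07).round(4),onplane("scene",S([(592,92),(630,155),(510,180),(473,112)]),.07).round(4))
E
```

```text
corn top
 [[ 0.6492  0.1293  0.012 ]
 [ 0.6174 -0.1991  0.012 ]
 [ 0.3976 -0.1755  0.012 ]
 [ 0.4326  0.1514  0.012 ]]
corn sc (x-y- side..)
 [[ 0.4013 -0.1712  0.012 ]
 [ 0.6165 -0.1955  0.012 ]
 [ 0.6558  0.1238  0.012 ]]
(np.float64(-0.10158339794283372), np.float64(-0.10431566590748224), np.float64(0.3293757137303478), np.float64(0.2193756840819354), array([ 0.52418424, -0.02347693,  0.012     ]))
sill [[0.6303 0.0248 0.0145]
 [0.4323 0.0441 0.0145]] [[0.44   0.0468 0.0145]
 [0.6306 0.0243 0.0145]]
stop face top edge [[0.6385 0.0802 0.062 ]
 [0.4393 0.0993 0.062 ]] [[0.4529 0.0982 0.062 ]
 [0.6468 0.0707 0.062 ]]
top roller 915 [ 0.9844 -0.1761  0.5212 -0.0851] [ 0.46164618 -0.12799488  0.0602164 ] [ 0.58227015 -0.04174977  0.09818885]
((346.36041259765625, 230.41131591796875), (24.080368041992188, 39.13059997558594), 10.619654655456543) [[330.9208  247.42264]
 [338.1321  208.96225]
 [361.80002 213.4    ]
 [354.5887  251.86038]]
cyl [-0.1812 -0.0859  0.0523] 0.0013994320673772933
scene roller 1099 [ 0.9855 -0.1699  0.5267 -0.0865] [ 0.4589251  -0.13386277  0.04145203] [ 0.59078737 -0.04542876  0.09340542]
cyl [-0.1865 -0.0838  0.0495] 0.0015346006404378164
knob (array([0.40948788, 0.24893608, 0.14008568]), np.float64(7.309494976619145e-05))
knob pts [0.41320403 0.24878884 0.14230289] [0.42386831 0.26799429 0.15402258] [0.39873122 0.23567656 0.12020669]
sel ((0.41450268030166626, 0.293221116065979), (0.11087643355131149, 0.09043744951486588), 79.27775573730469)
sel top corners [[0.4682 0.3346 0.07  ]
 [0.4484 0.2222 0.07  ]
 [0.3635 0.2412 0.07  ]
 [0.3828 0.3523 0.07  ]] [[0.3924 0.3512 0.07  ]
 [0.4781 0.3298 0.07  ]
 [0.4587 0.2248 0.07  ]
 [0.3683 0.2458 0.07  ]]
```

```bash
cat >> h.py <<'E'
A=-0.105; O=np.array([.526,-.018]); X=np.array([np.cos(A),np.sin(A)]); Y=np.array([-np.sin(A),np.cos(A)])
def st():
    s=sense(); M=R.from_rotvec(s["eef_rot"]).as_matrix(); p=np.array(s["ee_pos"])
    d=p[:2]-O
    print("t",round(s["time"],2),"p",p.round(4),"rest",np.round([d@X,d@Y],4),"F",np.round(s["wrist_force"],1),"w",round(s["gripper_width"],4),"q",np.round(s["joint_positions"],2))
    print("axes x",M[:,0].round(3),"y",M[:,1].round(3),"z",M[:,2].round(3),"yaw(y)",np.degrees(np.arctan2(M[1,1],M[0,1])).round(2))
    return p,M
def to(tgt):
    p,M=st(); print("tool mm to",tgt,":",(M.T@(np.array(tgt)-p)*1000).round(1))
def rp(x,y,z): return np.r_[O+x*X+y*Y,z]
E
python3 - <<'E'
from h import *
to(rp(0.015,-.075,.16))
E
```

```text
t 0.1 p [0.2262 0.5819 0.2382] rest [-0.361   0.5651] F [-0.1  0.4  0.2] w 0.0853 q [ 1.13  0.31  1.64 -0.    1.2  -0.07]
axes x [-0.001 -0.002 -1.   ] y [ 0.362  0.932 -0.002] z [ 0.932 -0.362 -0.   ] yaw(y) 68.75
tool mm to [ 0.53305685 -0.09415905  0.16      ] : [  79.2 -518.7  531. ]
```

```bash
python3 -m pendant '{"xyz":[[0,-43,44],[0,-43,44],[0,-43,44],[0,-43,44],[0,-43,44],[0,-43,44],[0,-43,44],[0,-43,44]],"delta_rot":[[0,0,0],[0,0,0],[0,0,0],[0,0,0],[0,0,0],[0,0,0],[0,0,0],[0,0,0]],"jaw":[1,1,1,1,1,1,1,1]}'
python3 -m pendant '{"xyz":[[0,-43,44],[0,-43,44],[0,-43,44],[0,-43,44],[0,0,0],[0,0,0],[0,0,0]],"delta_rot":[[0,0,0],[0,0,0],[0,0,0],[0,0,0],[-7.6,0,0],[-7.6,0,0],[0,0,0]],"jaw":[1,1,1,1,1,1,1]}'
python3 - <<'E'
from h import *
to(rp(0.015,-.082,.115))
E
```

```text
time: 1.1
ee_pos: [0.4302, 0.1325, 0.2392]
eef_rot: [0.291, 1.551, -0.291]
wrist_force: [1.1, 0.8, -0.1]
gripper_width: -0.0002
time: 1.98
ee_pos: [0.5312, -0.0899, 0.2386]
eef_rot: [0.085, 1.57, -0.084]
wrist_force: [0.4, -0.5, -0.3]
gripper_width: -0.0001
t 1.98 p [ 0.5312 -0.0899  0.2386] rest [ 0.0127 -0.071 ] F [ 0.4 -0.5 -0.3] w -0.0001 q [-0.25  0.14  1.84  0.    1.16 -1.71]
axes x [-0.001  0.    -1.   ] y [0.107 0.994 0.   ] z [ 0.994 -0.107 -0.001] yaw(y) 83.84
tool mm to [ 0.5323232 -0.1011205  0.115    ] : [123.6 -11.1   2.4]
```

```bash
python3 -m pendant '{"xyz":[[60,-6,1],[55,-5,1],[6,0,0],[2,0,0],[0,0,0]],"delta_rot":[[0,0,0],[0,0,0],[0,0,0],[0,0,0],[0,0,0]],"jaw":[1,1,1,1,1]}'
python3 -m pendant '{"xyz":[[2,0,0],[2,0,0],[2,0,0],[1,0,0],[1,0,0]],"delta_rot":[[0,0,0],[0,0,0],[0,0,0],[0,0,0],[0,0,0]],"jaw":[1,1,1,1,1]}'
python3 - <<'E'
from h import *
st()
for n in("scene",):
    p,d=grab_frame(n); p=p[100:270,180:420]; cv2.imwrite("pics/a1.png",cv2.resize(p[:,:,::-1],None,fx=3,fy=3))
E
```

```text
time: 2.6
ee_pos: [0.5346, -0.1012, 0.1188]
eef_rot: [0.082, 1.565, -0.084]
wrist_force: [-0.2, -0.4, 0.3]
gripper_width: -0.0
time: 3.22
ee_pos: [0.5324, -0.1009, 0.1081]
eef_rot: [0.083, 1.569, -0.083]
wrist_force: [-0.3, 0.0, 0.6]
gripper_width: -0.0003
t 3.23 p [ 0.5324 -0.1009  0.1081] rest [ 0.015  -0.0818] F [-0.3  0.   0.6] w -0.0003 q [-0.27  0.32  1.92  0.    0.9  -1.73]
axes x [-0.  0. -1.] y [0.105 0.994 0.   ] z [ 0.994 -0.105 -0.   ] yaw(y) 83.95
```

View pics/a1.png

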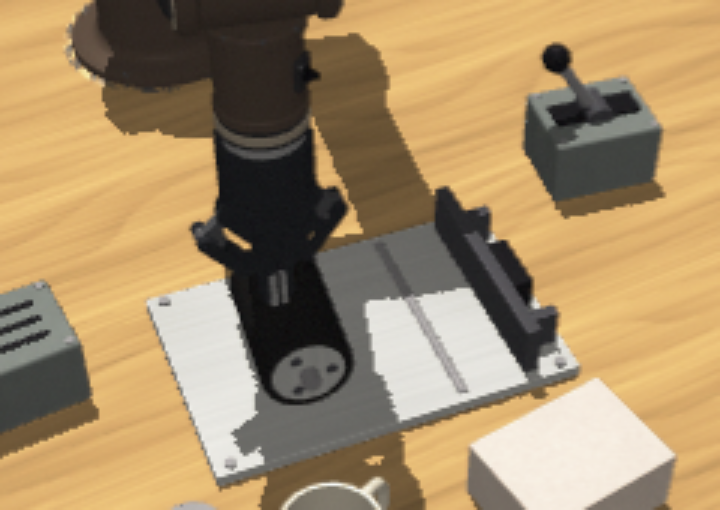

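The picture shows the shut fingertips just above the roller's rear top, at about (278,290). They're only about 17 mm across, so I'll open the jaws slightly for a broader contact and keep descending.

```bash
python3 -m pendant '{"xyz":[[1,0,0],[1,0,0],[1,0,0],[1,0,0]],"delta_rot":[[0,0,0],[0,0,0],[0,0,0],[0,0,0]],"jaw":[0.88,0.88,0.88,0.88]}'
python3 -m pendant '{"xyz":[[1,0,0],[1,0,0],[0,0,0]],"delta_rot":[[0,0,0],[0,0,0],[0,0,0]],"jaw":[0.88,0.88,0.88]}'
```

```text
time: 3.78
ee_pos: [0.5325, -0.1009, 0.1042]
eef_rot: [0.083, 1.569, -0.083]
wrist_force: [-0.4, 0.2, -0.5]
gripper_width: 0.0098
time: 4.15
ee_pos: [0.5324, -0.1009, 0.1022]
eef_rot: [0.083, 1.569, -0.083]
wrist_force: [-0.4, 0.5, -0.0]
gripper_width: 0.0101
```

```bash
for i in 1 2 3; do :; done; python3 -m pendant '{"xyz":[[1,0,0],[0,0,0]],"delta_rot":[[0,0,0],[0,0,0]],"jaw":[0.88,0.88]}'; python3 -m pendant '{"xyz":[[1,0,0],[0,0,0]],"delta_rot":[[0,0,0],[0,0,0]],"jaw":[0.88,0.88]}'
```

```text
time: 4.4
ee_pos: [0.5324, -0.1009, 0.1012]
eef_rot: [0.083, 1.569, -0.083]
wrist_force: [-0.2, 0.5, 0.0]
gripper_width: 0.0104
time: 4.65
ee_pos: [0.5325, -0.1009, 0.1003]
eef_rot: [0.083, 1.569, -0.083]
wrist_force: [-0.0, 0.3, -0.4]
gripper_width: 0.0105
```

```bash
python3 -m pendant '{"xyz":[[1,0,0],[0,0,0]],"delta_rot":[[0,0,0],[0,0,0]],"jaw":[0.88,0.88]}'
```

```text
time: 4.9
ee_pos: [0.5326, -0.101, 0.1001]
eef_rot: [0.083, 1.569, -0.083]
wrist_force: [-1.5, -0.1, 6.7]
gripper_width: 0.0103
```

```bash
python3 -m pendant '{"xyz":[[0.2,6,0],[0.2,10,0],[0,10,0],[0,10,0],[0,8,0],[0,0,0]],"delta_rot":[[0,0,0],[0,0,0],[0,0,0],[0,0,0],[0,0,0],[0,0,0]],"jaw":[0.88,0.88,0.88,0.88,0.88,0.88]}'
cat > look.py <<'E'
from h import *
import sys
from scipy.optimize import least_squares
def look(tag,save=True):
    st()
    for n in ("top","scene"):
        p,d=grab_frame(n); c=cloud(n,d); s=p.astype(int).sum(2)
        xr=(c[...,:2]-O)@X; yr=(c[...,:2]-O)@Y
        m=(abs(xr)<.08)&(yr>-.13)&(yr<.105)&(c[...,2]>.045)&(c[...,2]<.098)&(s<(130 if n=="scene" else 160))
        q=np.c_[xr[m],yr[m],c[...,2][m]]
        # stay off the stop: drop points within its bar
        q=q[~((q[:,1]>.1)&(q[:,2]<.066))]
        f=lambda t:np.hypot((q[:,1]-t[1])*np.cos(t[0])-(q[:,0])*np.sin(t[0]),q[:,2]-t[2])-.04
        r=least_squares(f,[0,np.median(q[:,1]),.052],loss="soft_l1",f_scale=.0015)
        k=np.abs(r.fun)<.004
        print(n,"yaw,y,z",r.x.round(4),"n",k.sum(),"x range",np.percentile(q[k,0],[1,99]).round(4))
        if n=="scene" and save: cv2.imwrite(f"pics/{tag}.png",cv2.resize(p[100:270,180:420][:,:,::-1],None,fx=3,fy=3))
look(sys.argv[1])
E
python3 look.py b1
```

```text
time: 5.65
ee_pos: [0.5396, -0.0568, 0.1003]
eef_rot: [0.081, 1.564, -0.082]
wrist_force: [4.4, -1.0, 5.9]
gripper_width: 0.0104
t 5.65 p [ 0.5396 -0.0568  0.1003] rest [ 0.0176 -0.0371] F [ 4.4 -1.   5.9] w 0.0104 q [-0.19  0.33  1.93  0.    0.88 -1.65]
axes x [ 0.005 -0.001 -1.   ] y [ 0.104  0.995 -0.   ] z [ 0.995 -0.104  0.005] yaw(y) 84.02
top yaw,y,z [-0.0642 -0.0455  0.0522] n 323 x range [-0.0423  0.0076]
scene yaw,y,z [-0.0858 -0.0437  0.0495] n 754 x range [-0.0534  0.0659]
```

View pics/b1.png

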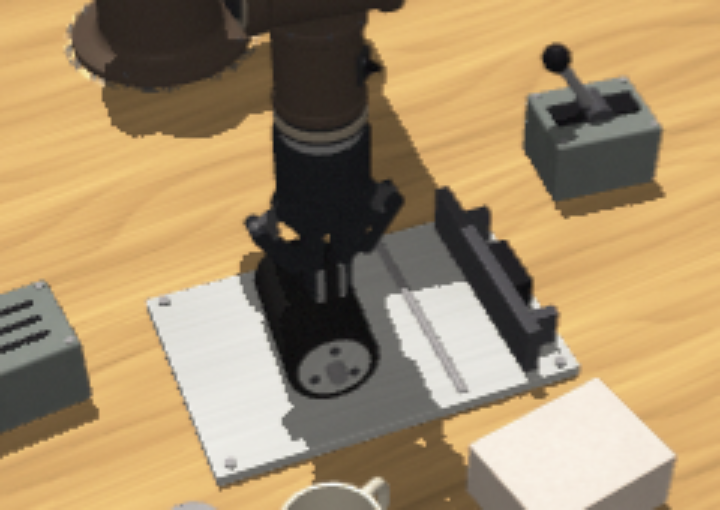

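```bash
python3 -m pendant '{"xyz":[[-4,0,0],[-4,-11,12],[0,-11,12],[4,0,0],[2.5,0,0],[1,0,0],[0.5,0,0]],"delta_rot":[[0,0,0],[0,0,0],[0,0,0],[0,0,0],[0,0,0],[0,0,0],[0,0,0]],"jaw":[0.88,0.88,0.88,0.88,0.88,0.88,0.88]}'
```

```text
time: 6.62
ee_pos: [0.5586, -0.0814, 0.1001]
eef_rot: [0.083, 1.57, -0.083]
wrist_force: [-3.4, -0.1, 10.6]
gripper_width: 0.0103
```

```bash
python3 -m pendant '{"xyz":[[0,6,0],[0.2,10,0],[0,10,0],[0,10,0],[0,10,0],[0,6,0],[0,0,0]],"delta_rot":[[0,0,0],[0,0,0],[0,0,0],[0,0,0],[0,0,0],[0,0,0],[0,0,0]],"jaw":[0.88,0.88,0.88,0.88,0.88,0.88,0.88]}'; python3 look.py b2
```

```text
time: 7.5
ee_pos: [0.5665, -0.0293, 0.1]
eef_rot: [0.082, 1.564, -0.082]
wrist_force: [3.1, -1.0, 6.1]
gripper_width: 0.0107
t 7.5 p [ 0.5665 -0.0293  0.1   ] rest [ 0.0415 -0.007 ] F [ 3.1 -1.   6.1] w 0.0107 q [-0.13  0.37  1.87  0.    0.9  -1.59]
axes x [ 0.005 -0.001 -1.   ] y [ 0.104  0.995 -0.   ] z [ 0.995 -0.104  0.005] yaw(y) 84.01
top yaw,y,z [-0.0758 -0.0191  0.0521] n 267 x range [-0.0074  0.0356]
scene yaw,y,z [-0.0817 -0.0171  0.0494] n 690 x range [-0.0506  0.0694]
```

```bash
python3 -m pendant '{"xyz":[[-4,0,0],[-4,-13,0],[0,-13,0],[4,0,0],[2.5,0,0],[1,0,0],[0.3,0,0]],"delta_rot":[[0,0,0],[0,0,0],[0,0,0],[0,0,0],[0,0,0],[0,0,0],[0,0,0]],"jaw":[0.88,0.88,0.88,0.88,0.88,0.88,0.88]}'
python3 -m pendant '{"xyz":[[0,6,0],[0.2,10,0],[0,10,0],[0,10,0],[0,10,0],[0,6,0],[0,0,0]],"delta_rot":[[0,0,0],[0,0,0],[0,0,0],[0,0,0],[0,0,0],[0,0,0],[0,0,0]],"jaw":[0.88,0.88,0.88,0.88,0.88,0.88,0.88]}'; python3 look.py b3
```

```text
time: 8.48
ee_pos: [0.5611, -0.0554, 0.1001]
eef_rot: [0.083, 1.571, -0.082]
wrist_force: [-2.7, -0.1, 10.9]
gripper_width: 0.0103
time: 9.35
ee_pos: [0.5695, -0.0036, 0.1001]
eef_rot: [0.082, 1.564, -0.082]
wrist_force: [3.6, -1.9, 6.8]
gripper_width: 0.0103
t 9.35 p [ 0.5695 -0.0036  0.1001] rest [0.0417 0.0189] F [ 3.6 -1.9  6.8] w 0.0103 q [-0.08  0.37  1.87 -0.    0.9  -1.55]
axes x [ 0.006 -0.001 -1.   ] y [0.104 0.995 0.   ] z [ 0.995 -0.104  0.006] yaw(y) 84.01
top yaw,y,z [-0.0773  0.0073  0.0524] n 278 x range [-0.0077  0.0354]
scene yaw,y,z [-0.084   0.0096  0.0495] n 678 x range [-0.0498  0.07  ]
```

```bash
python3 -m pendant '{"xyz":[[-4,0,0],[-4,-13,0],[0,-13,0],[4,0,0],[2.5,0,0],[1,0,0],[0.3,0,0]],"delta_rot":[[0,0,0],[0,0,0],[0,0,0],[0,0,0],[0,0,0],[0,0,0],[0,0,0]],"jaw":[0.88,0.88,0.88,0.88,0.88,0.88,0.88]}'
python3 -m pendant '{"xyz":[[0,6,0],[0.2,10,0],[0,10,0],[0,10,0],[0,8,0],[0,2,0],[0,0,0]],"delta_rot":[[0,0,0],[0,0,0],[0,0,0],[0,0,0],[0,0,0],[0,0,0],[0,0,0]],"jaw":[0.88,0.88,0.88,0.88,0.88,0.88,0.88]}'; python3 look.py b4
```

```text
time: 10.32
ee_pos: [0.5638, -0.0295, 0.1001]
eef_rot: [0.083, 1.571, -0.082]
wrist_force: [-4.1, -0.0, 10.0]
gripper_width: 0.0102
time: 11.2
ee_pos: [0.572, 0.0159, 0.1003]
eef_rot: [0.082, 1.563, -0.082]
wrist_force: [2.4, -0.6, 5.9]
gripper_width: 0.0103
t 11.2 p [0.572  0.0159 0.1003] rest [0.0422 0.0386] F [ 2.4 -0.6  5.9] w 0.0103 q [-0.05  0.37  1.86 -0.    0.9  -1.51]
axes x [ 0.007 -0.001 -1.   ] y [0.104 0.995 0.   ] z [ 0.995 -0.104  0.007] yaw(y) 84.0
top yaw,y,z [-0.0871  0.0311  0.0524] n 270 x range [-0.0081  0.0378]
scene yaw,y,z [-0.0858  0.0331  0.0495] n 681 x range [-0.048   0.0722]
```

View pics/b4.png

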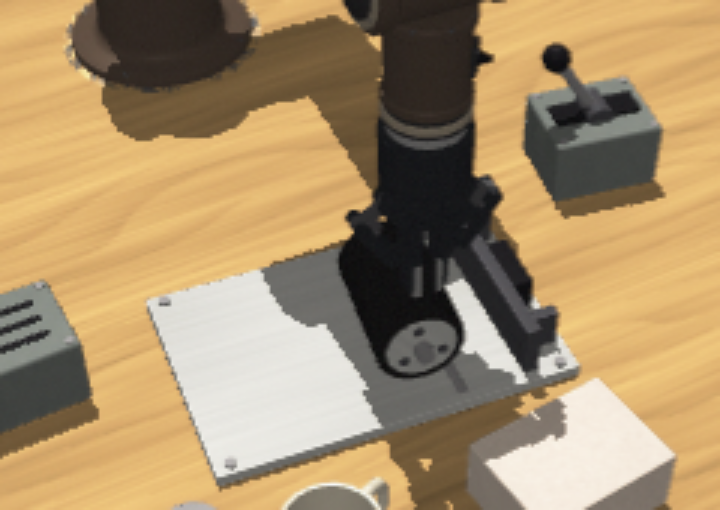

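```bash
python3 -m pendant '{"xyz":[[-4,0,0],[-4,-12,0],[0,-13,0],[4,0,0],[2.5,0,0],[1,0,0],[0.5,0,0]],"delta_rot":[[0,0,0],[0,0,0],[0,0,0],[0,0,0],[0,0,0],[0,0,0],[0,0,0]],"jaw":[0.88,0.88,0.88,0.88,0.88,0.88,0.88]}'
python3 -m pendant '{"xyz":[[0,6,0],[0,8,0],[-0.3,8,0],[-0.5,8,0]],"delta_rot":[[0,0,0],[0,0,0],[0,0,0],[0,0,0]],"jaw":[0.88,0.88,0.88,0.88]}'; python3 look.py b5
```

```text
time: 12.18
ee_pos: [0.5661, -0.0087, 0.0998]
eef_rot: [0.083, 1.571, -0.083]
wrist_force: [-3.5, -1.6, 11.2]
gripper_width: 0.0099
time: 12.68
ee_pos: [0.5715, 0.021, 0.101]
eef_rot: [0.082, 1.565, -0.083]
wrist_force: [0.8, -2.0, 9.1]
gripper_width: 0.0104
t 12.68 p [0.5715 0.021  0.101 ] rest [0.0411 0.0435] F [ 0.8 -2.   9.1] w 0.0104 q [-0.04  0.37  1.86 -0.    0.9  -1.5 ]
axes x [ 0.004 -0.001 -1.   ] y [ 0.105  0.994 -0.   ] z [ 0.994 -0.105  0.004] yaw(y) 83.98
top yaw,y,z [-0.0811  0.0455  0.054 ] n 270 x range [-0.0091  0.034 ]
scene yaw,y,z [-0.0723  0.0477  0.0509] n 637 x range [-0.0455  0.0742]
```

```bash
python3 -m pendant '{"xyz":[[-0.2,8,0],[0,6,0],[0.3,6,0],[0.4,6,0],[0.4,6,0]],"delta_rot":[[0,0,0],[0,0,0],[0,0,0],[0,0,0],[0,0,0]],"jaw":[0.88,0.88,0.88,0.88,0.88]}'; python3 look.py b6
```

```text
time: 13.4
ee_pos: [0.5738, 0.0541, 0.1015]
eef_rot: [0.084, 1.568, -0.082]
wrist_force: [-4.8, 2.7, 16.0]
gripper_width: 0.0105
t 13.4 p [0.5738 0.0541 0.1015] rest [0.04   0.0767] F [-4.8  2.7 16. ] w 0.0105 q [ 0.02  0.38  1.85  0.    0.91 -1.45]
axes x [ 0.001  0.002 -1.   ] y [0.106 0.994 0.002] z [ 0.994 -0.106  0.001] yaw(y) 83.93
top yaw,y,z [-0.0819  0.0622  0.0539] n 202 x range [-0.0065  0.0326]
scene yaw,y,z [-0.085   0.0646  0.0516] n 796 x range [-0.0459  0.075 ]
```

View pics/b6.png

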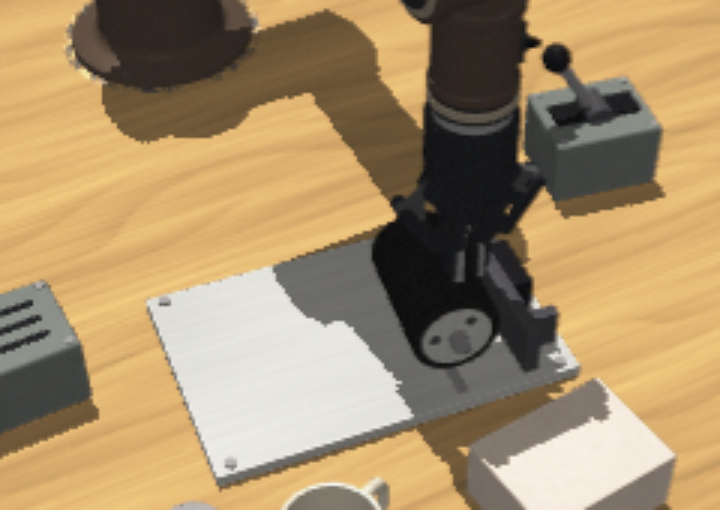

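```bash
python3 -m pendant '{"xyz":[[-5,0,0],[-5,-12,5],[0,-12,6],[0,-10,5],[5,0,0],[2,0,0],[0,0,0]],"delta_rot":[[0,0,0],[0,0,0],[0,0,0],[0,0,0],[0,0,0],[0,0,0],[0,0,0]],"jaw":[0.88,0.88,0.88,0.88,0.88,0.88,0.88]}'; python3 look.py b7
```

```text
time: 14.38
ee_pos: [0.5845, 0.0175, 0.1009]
eef_rot: [0.083, 1.571, -0.083]
wrist_force: [0.2, -0.2, -0.4]
gripper_width: 0.0101
t 14.38 p [0.5845 0.0175 0.1009] rest [0.0545 0.0414] F [ 0.2 -0.2 -0.4] w 0.0101 q [-0.04  0.4   1.82  0.    0.92 -1.51]
axes x [-0.001  0.    -1.   ] y [0.105 0.994 0.   ] z [ 0.994 -0.105 -0.001] yaw(y) 83.97
top yaw,y,z [-0.0331  0.0673  0.0525] n 244 x range [0.0113 0.0526]
scene yaw,y,z [-0.0562  0.0701  0.0503] n 437 x range [-0.0405  0.0729]
```

```bash
python3 -m pendant '{"xyz":[[-1,12,0],[1,0,0],[1,0,0],[0.8,0,0],[0,0,0]],"delta_rot":[[0,0,0],[0,0,0],[0,0,0],[0,0,0],[0,0,0]],"jaw":[0.88,0.88,0.88,0.88,0.88]}'
```

```text
time: 15.1
ee_pos: [0.5868, 0.0297, 0.101]
eef_rot: [0.084, 1.569, -0.082]
wrist_force: [-2.4, 1.1, 6.0]
gripper_width: 0.0104
```

```bash
python3 -m pendant '{"xyz":[[0.3,5,0],[0.3,5,0],[0.3,5,0],[0,4,0],[0,0,0]],"delta_rot":[[0,0,0],[0,0,0],[0,0,0],[0,0,0],[0,0,0]],"jaw":[0.88,0.88,0.88,0.88,0.88]}'; python3 look.py b8
```

```text
time: 15.72
ee_pos: [0.5896, 0.0472, 0.0998]
eef_rot: [0.081, 1.567, -0.084]
wrist_force: [-0.6, -3.4, 5.4]
gripper_width: 0.0104
t 15.72 p [0.5896 0.0472 0.0998] rest [0.0564 0.0715] F [-0.6 -3.4  5.4] w 0.0104 q [ 0.01  0.41  1.81 -0.    0.92 -1.46]
axes x [ 0.002 -0.002 -1.   ] y [ 0.104  0.995 -0.002] z [ 0.995 -0.104  0.002] yaw(y) 84.01
top yaw,y,z [-0.0128  0.0709  0.0521] n 207 x range [0.0166 0.0526]
scene yaw,y,z [-0.0057  0.0723  0.0496] n 600 x range [-0.044   0.0742]
```

View pics/b8.png

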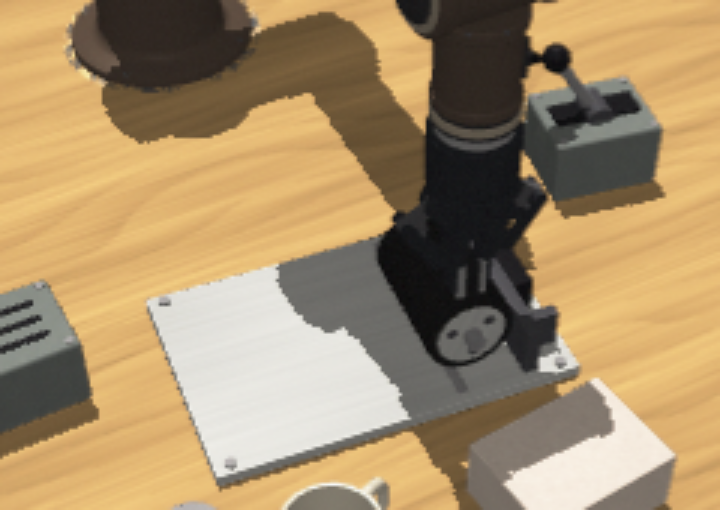

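Roller parked: yaw is about −0.01 rad and y about 71 mm, with its end face at (473,333) tucked against the stop. I'll lift off and check again.

```bash
python3 -m pendant '{"xyz":[[-2,0,0],[-10,0,0],[-50,0,0],[-50,0,0],[0,0,-50],[0,0,-50],[0,0,-40],[0,0,0]],"delta_rot":[[0,0,0],[0,0,0],[0,0,0],[0,0,0],[0,0,0],[0,0,0],[0,0,0],[0,0,0]],"jaw":[0.88,0.88,0.88,1,1,1,1,1]}'; python3 look.py b9; python3 - <<'E'
from h import *
to([.399,.197,.20])
E
```

```text
time: 16.82
ee_pos: [0.4458, 0.0633, 0.2102]
eef_rot: [0.082, 1.572, -0.082]
wrist_force: [0.8, -0.3, 0.2]
gripper_width: 0.0004
t 16.82 p [0.4458 0.0633 0.2102] rest [-0.0883  0.0724] F [ 0.8 -0.3  0.2] w 0.0004 q [ 0.04 -0.    2.05  0.    1.09 -1.42]
axes x [-0.003  0.    -1.   ] y [ 0.104  0.995 -0.   ] z [ 0.995 -0.104 -0.003] yaw(y) 84.01
top yaw,y,z [-0.0043  0.0705  0.0523] n 591 x range [-0.0289  0.0699]
scene yaw,y,z [-0.0046  0.0722  0.0497] n 1029 x range [-0.0439  0.0733]
t 16.93 p [0.4496 0.063  0.2114] rest [-0.0844  0.0726] F [-0.5  0.   0.9] w -0.0 q [ 0.04  0.    2.05  0.    1.09 -1.42]
axes x [ 0.002  0.    -1.   ] y [0.105 0.994 0.   ] z [ 0.994 -0.105  0.002] yaw(y) 83.97
tool mm to [0.399, 0.197, 0.2] : [ 11.4 127.9 -64.4]
```

View pics/b9.png

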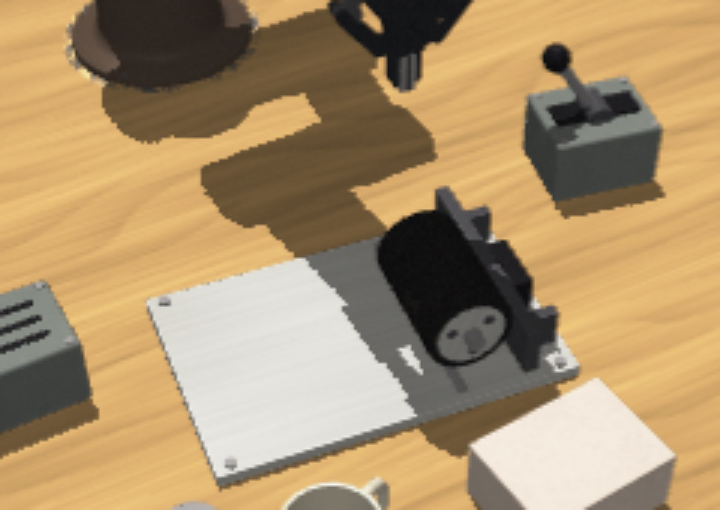

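```bash
python3 -m pendant '{"xyz":[[0,43,-21],[0,43,-21],[0,42,-22],[40,0,0],[38,0,0],[0,0,0]],"delta_rot":[[0,0,0],[0,0,0],[0,0,0],[0,0,0],[4,0,0],[0,0,0]],"jaw":[1,1,1,1,1,1]}'; python3 - <<'E'
from h import *
st()
for n in("scene","top"):
    p,d=grab_frame(n); p=p[90:190,290:430] if n=="scene" else p[220:300,180:300]; cv2.imwrite(f"pics/c1{n}.png",cv2.resize(p[:,:,::-1],None,fx=4,fy=4))
to([.409,.249,.133])
E
```

```text
time: 17.68
ee_pos: [0.3974, 0.1963, 0.1304]
eef_rot: [0.135, 1.573, -0.139]
wrist_force: [0.7, 0.1, 0.0]
gripper_width: 0.0001
t 17.68 p [0.3974 0.1963 0.1304] rest [-0.1503  0.1996] F [0.7 0.1 0. ] w 0.0001 q [ 0.36  0.11  2.13  0.    0.91 -1.04]
axes x [-0.006 -0.002 -1.   ] y [ 0.173  0.985 -0.003] z [ 0.985 -0.173 -0.006] yaw(y) 80.01
t 17.77 p [0.4004 0.1972 0.1335] rest [-0.1475  0.2008] F [-0.7  0.8 -0. ] w -0.0002 q [ 0.36  0.1   2.13  0.    0.91 -1.04]
axes x [ 0.001  0.    -1.   ] y [0.174 0.985 0.   ] z [ 0.985 -0.174  0.001] yaw(y) 79.99
tool mm to [0.409, 0.249, 0.133] : [ 0.5 52.5 -0.5]
```

View pics/c1scene.png

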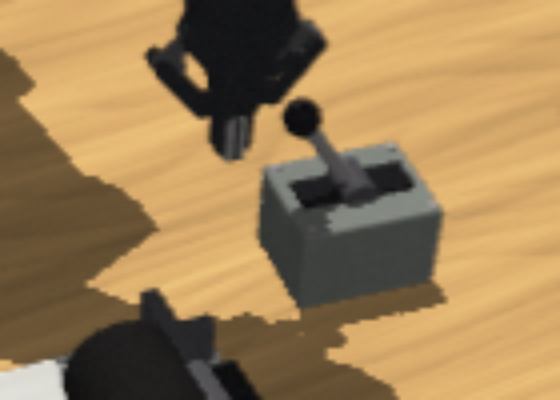

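View pics/c1top.png

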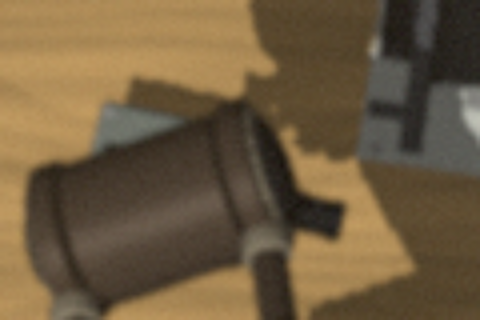

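```bash
python3 -m pendant '{"xyz":[[-10,10,0],[0,14,0],[0,8,0],[0,8,0],[0,8,0],[0,8,0],[0,8,0],[0,6,0]],"delta_rot":[[0,0,0],[0,0,0],[0,0,0],[0,0,0],[0,0,0],[0,0,0],[0,0,0],[0,0,0]],"jaw":[1,1,1,1,1,1,1,1]}'; python3 - <<'E'
from h import *
st()
p,d=grab_frame("scene"); c=cloud("scene",d); p=p[90:190,290:430]; cv2.imwrite(f"pics/c2.png",cv2.resize(p[:,:,::-1],None,fx=4,fy=4))
E
```

```text
time: 18.77
ee_pos: [0.4126, 0.2666, 0.1448]
eef_rot: [0.138, 1.563, -0.136]
wrist_force: [-0.3, -3.4, 1.1]
gripper_width: 0.0
t 18.77 p [0.4126 0.2666 0.1448] rest [-0.1426  0.2711] F [-0.3 -3.4  1.1] w 0.0 q [ 0.49  0.17  2.02 -0.    0.95 -0.91]
axes x [ 0.003  0.001 -1.   ] y [0.174 0.985 0.002] z [ 0.985 -0.174  0.003] yaw(y) 79.98
```

View pics/c2.png

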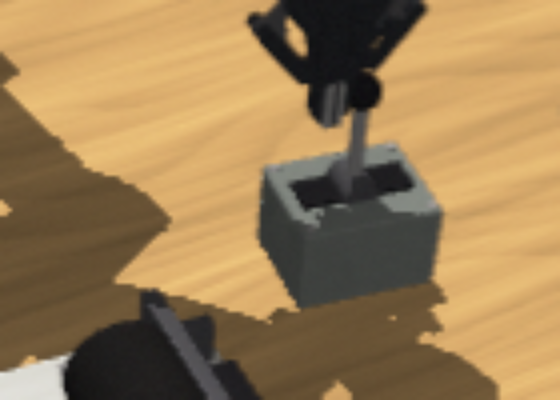

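```bash
python3 - <<'E'
from h import *
Ys=np.array([.174,.985,0]); P=np.array([.4165,.2905,.07]); N=np.array([.985,-.174,0])
for px in [(290+366/4,90+90/4),(290+301/4,90+117/4),(290+346/4,90+180/4)]:
    o,d=rays("scene",[px]); d=d[0]; q=o+d*((P-o)@N)/(d@N); v=q-P; print(q.round(4),"along",(v@Ys).round(4),"h",v[2].round(4),"ang",np.arctan2(v@Ys,v[2]).round(3))
E
```

```text
[0.4177 0.2974 0.1526] along 0.007 h 0.0826 ang 0.085
[0.4093 0.2496 0.1401] along -0.0415 h 0.0701 ang -0.535
[0.4165 0.2903 0.0744] along -0.0002 h 0.0044 ang -0.048
```

Knob at (366,90), so the lever is at roughly +0.05 to +0.1 rad, which is upright within tolerance. Now the two-second wait.

```bash
python3 -m pendant '{"xyz":[[0,0,0],[0,0,0],[0,0,0],[0,0,0],[0,0,0],[0,0,0],[0,0,0],[0,0,0]],"delta_rot":[[0,0,0],[0,0,0],[0,0,0],[0,0,0],[0,0,0],[0,0,0],[0,0,0],[0,0,0]],"jaw":[1,1,1,1,1,1,1,1]}'
python3 -m pendant '{"xyz":[[0,0,0],[0,0,0],[0,0,0],[0,0,0],[0,0,0],[0,0,0],[0,0,0],[0,0,0]],"delta_rot":[[0,0,0],[0,0,0],[0,0,0],[0,0,0],[0,0,0],[0,0,0],[0,0,0],[0,0,0]],"jaw":[1,1,1,1,1,1,1,1]}'
python3 - <<'E'
from h import *
p,d=grab_frame("scene"); p=p[90:190,290:430]; cv2.imwrite(f"pics/c3.png",cv2.resize(p[:,:,::-1],None,fx=4,fy=4))
E
```

```text
time: 19.82
ee_pos: [0.4113, 0.2657, 0.1429]
eef_rot: [0.138, 1.566, -0.138]
wrist_force: [0.2, -0.4, 0.5]
gripper_width: 0.0001
time: 20.82
ee_pos: [0.4113, 0.2657, 0.1429]
eef_rot: [0.138, 1.566, -0.138]
wrist_force: [0.3, -0.6, 0.3]
gripper_width: -0.0001
```

View pics/c3.png

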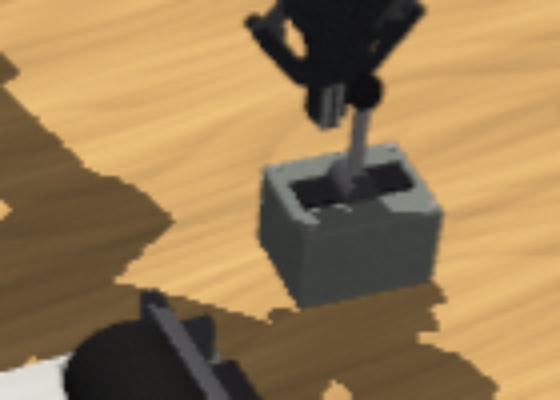

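Unchanged, with the knob at (367,90). Now I'll push it on to the other side.

```bash
python3 -m pendant '{"xyz":[[0,8,0],[0,8,0],[1,8,0],[1,8,0],[1,5,0]],"delta_rot":[[0,0,0],[0,0,0],[0,0,0],[0,0,0],[0,0,0]],"jaw":[1,1,1,1,1]}';python3 -m pendant '{"xyz":[[1,3,0],[0,0,0]],"delta_rot":[[0,0,0],[0,0,0]],"jaw":[1,1]}'
python3 - <<'E'
from h import *
p,d=grab_frame("scene"); p=p[90:190,290:430]; cv2.imwrite(f"pics/c4.png",cv2.resize(p[:,:,::-1],None,fx=4,fy=4))
E
```

```text
time: 21.5
ee_pos: [0.418, 0.3026, 0.1396]
eef_rot: [0.137, 1.566, -0.137]
wrist_force: [1.5, -2.7, -0.2]
gripper_width: -0.0002
time: 21.75
ee_pos: [0.4181, 0.3056, 0.1387]
eef_rot: [0.138, 1.567, -0.137]
wrist_force: [-0.1, 0.3, 1.1]
gripper_width: 0.0001
```

View pics/c4.png

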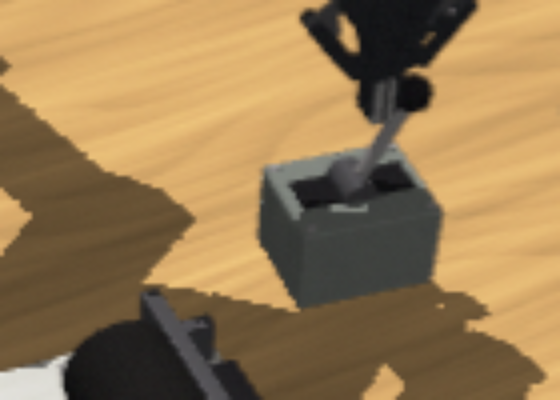

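```bash
python3 -m pendant '{"xyz":[[1,3,0],[0,2,0],[0,0,0]],"delta_rot":[[0,0,0],[0,0,0],[0,0,0]],"jaw":[1,1,1]}';python3 -m pendant '{"xyz":[[0,2,0],[0,1,0]],"delta_rot":[[0,0,0],[0,0,0]],"jaw":[1,1]}'
python3 - <<'E'
from h import *
p,d=grab_frame("scene"); p=p[90:190,290:430]; cv2.imwrite(f"pics/c5.png",cv2.resize(p[:,:,::-1],None,fx=4,fy=4))
E
```

```text
time: 22.18
ee_pos: [0.4187, 0.3097, 0.1374]
eef_rot: [0.137, 1.567, -0.138]
wrist_force: [-0.2, -2.0, -1.5]
gripper_width: 0.0002
time: 22.42
ee_pos: [0.4191, 0.3126, 0.1374]
eef_rot: [0.137, 1.568, -0.139]
wrist_force: [0.4, -3.6, -2.5]
gripper_width: -0.0001
```

View pics/c5.png

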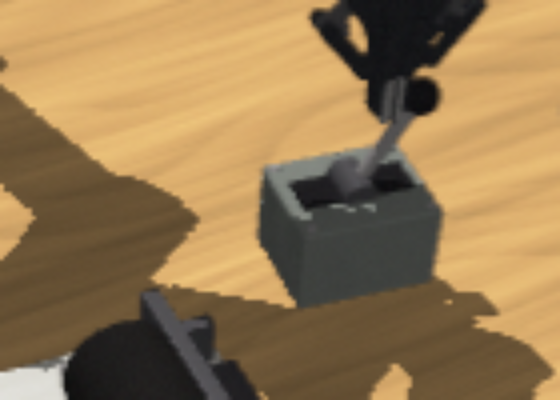

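```bash
cat >> h.py <<'E'
def lev(px):
    Ys=np.array([.174,.985,0]); P=np.array([.4165,.2905,.07]); N=np.array([.985,-.174,0])
    o,d=rays("scene",[px]); d=d[0]; q=o+d*((P-o)@N)/(d@N); v=q-P; print("lev",(v@Ys).round(4),v[2].round(4),np.arctan2(v@Ys,v[2]).round(3))
E
python3 -c "
from h import *
lev((290+422/4,90+96/4))"
python3 -m pendant '{"xyz":[[0,3,0],[0,2,0]],"delta_rot":[[0,0,0],[0,0,0]],"jaw":[1,1]}';python3 -m pendant '{"xyz":[[0,1,0],[0,0,0]],"delta_rot":[[0,0,0],[0,0,0]],"jaw":[1,1]}'
python3 - <<'E'
from h import *
p,d=grab_frame("scene"); p=p[90:190,290:430]; cv2.imwrite(f"pics/c6.png",cv2.resize(p[:,:,::-1],None,fx=4,fy=4))
E
```

```text
lev 0.0525 0.0675 0.661
time: 22.72
ee_pos: [0.4195, 0.3151, 0.1374]
eef_rot: [0.13, 1.569, -0.142]
wrist_force: [-0.6, -13.1, 3.4]
gripper_width: -0.0002
time: 22.98
ee_pos: [0.4196, 0.3151, 0.1374]
eef_rot: [0.129, 1.569, -0.143]
wrist_force: [-1.4, -12.1, 3.2]
gripper_width: 0.0005
```

View pics/c6.png

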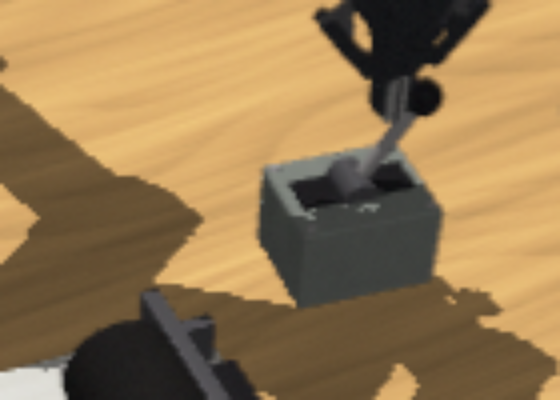

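The force rose to about 13 N, so the lever (knob at (426,97)) is on its end stop. I'll back off, rise away and check.

```bash
python3 -m pendant '{"xyz":[[0,-8,0],[0,-20,0],[-30,-10,0],[-50,0,0],[-20,0,-40],[0,0,-40],[0,0,0]],"delta_rot":[[0,0,0],[0,0,0],[0,0,0],[0,0,0],[0,0,0],[0,0,0],[0,0,0]],"jaw":[1,1,1,1,1,1,1]}'; python3 look.py d1; python3 - <<'E'
from h import *
p,d=grab_frame("scene"); cv2.imwrite("pics/d2.png",p[:,:,::-1])
p=p[90:190,290:430]; cv2.imwrite(f"pics/d3.png",cv2.resize(p[:,:,::-1],None,fx=4,fy=4))
E
```

```text
time: 23.9
ee_pos: [0.3335, 0.2955, 0.2385]
eef_rot: [0.137, 1.566, -0.135]
wrist_force: [-0.4, -0.0, -0.1]
gripper_width: 0.0
t 23.9 p [0.3335 0.2955 0.2385] rest [-0.2243  0.2916] F [-0.4 -0.  -0.1] w 0.0 q [ 0.63 -0.05  2.04  0.    1.15 -0.77]
axes x [ 0.001  0.002 -1.   ] y [0.172 0.985 0.002] z [ 0.985 -0.172  0.   ] yaw(y) 80.08
top yaw,y,z [-0.0081  0.0702  0.0524] n 878 x range [-0.044   0.0694]
scene yaw,y,z [-0.0027  0.0722  0.0496] n 1031 x range [-0.0441  0.0735]
```

View pics/d2.png

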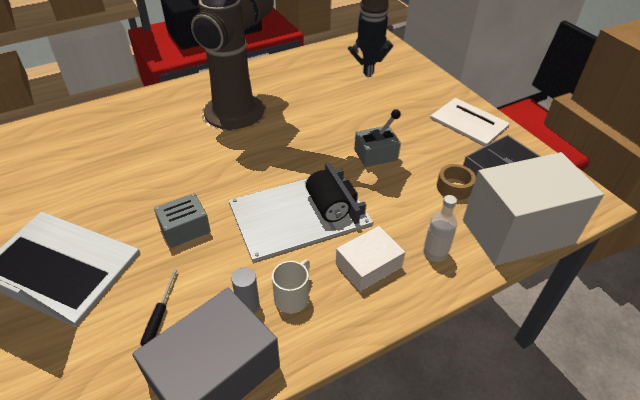

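View pics/d3.png

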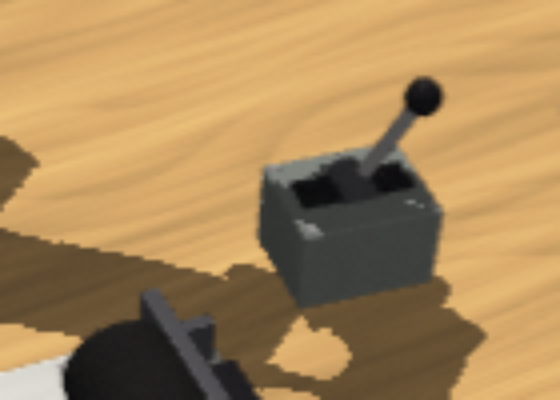

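Everything is in place: the roller lies at (330,197) against the stop, the knob at (396,114) is on the other side, and the bystanders look untouched. I'll hand it in.

```bash
python3 -c "
from h import *
lev((290+423/4,90+96/4))
print(sign_off())"
```

```text
lev 0.0533 0.0673 0.67
the job is handed in; nothing more can be done
None
```

The roller is parked against the stop and the switch is over on its other side. I handed the job in at about 24 s; no verdict came back.

**Roller:** I rolled it along with the nearly shut fingertips on top, in short strokes with readings of 6 to 16 N. It went over the sill, and I drove its lagging end forward until it lay square on the stop.
- The last check has it at y about 70 to 72 mm, x about +14 mm and z about 50 to 52 mm, with its axis within 0.01 rad of the stop.
- The two cameras disagree by about 2 mm in y and 3 mm in height, which matches the calibration error.

**Switch:** I pushed it to upright and measured +0.08 rad. It stayed there about 2 s, then I pushed it on until the force rose to about 13 N at its end stop. The image gave 0.67 rad afterwards. That is more than the 0.6 rad end stop, so it is measurement error, but well clear of the 0.45 rad needed.

**At the end:** The hand was lifted clear, and the bystanders look unmoved in the last picture. I did not measure their positions.

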